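Put the round-nosed punches back in their colour-matched holders

ROBOT

A 7-joint arm with a two-finger parallel gripper is mounted at the origin on the work surface. World frame = base frame: x ahead of the robot, y to its left, z up, the work surface at z = 0. Lengths are in m, angles in degrees, forces in N, time in s.
With the tool pointing down it reaches from about 0.425 to 0.8 m from the base axis. Payload 8.3 kg.
Tool frame: the origin (TCP) lies midway between the tips of the shut fingers; the grasp point (between the pads) lies 19 mm behind it; y points along the fingers, x is the direction in which the jaws open and shut, and the axes are right-handed (so a half turn about y gives the same grasp; the last joint's range is limited). The gripper opens to 85 mm and grips with 20 to 120 N. Pads are 22 mm wide; open, the fingers measure 114 mm over their backs; the gripper's body (76 mm by 85 mm) begins 54 mm behind the grasp point. The pads swing forward as they close: fully open they stand 13 mm farther back than shut.
Start: joints at [-74.078, 21.967, 0.94, 78.501, -0.361, 79.538, -2.664], TCP at [0.209, 0.589, 0.231] pointing down, gripper open.
Joint ranges: [-169.22, 169.22], [-14.56, 117.87], [-87.37, 89.26], [10.42, 133.3], [-82.24, 262.24], [0.94, 117.77], [-172.7, 172.7]. Speed limits (degrees/s): [136.94, 136.94, 172.46, 172.46, 180, 180, 180].

INTERFACE

Orientations are given as a 3x3 rotation matrix whose columns are the frame's x, y, z axes.
In Python, from rig import ctrl, imaging gives the robot as it stands.
- The arm moves only by the tool play_rows, never from a script. Its argument "series" is a list of rows, each a list of 5 numbers: the opening in per cent of the stroke, from 0 (shut) to 100 (fully open), then the shift along the world's x, y, z in mm, then the turn about the world's z in rad. In form: [[gripper, tx, ty, tz, twist], ...]. A call has 1 to 20 rows; each row is the pose to reach, as a shift and turn from the pose commanded when the call began; what a row does not reach only later rows make up. A row lasts 1/8 s, in which the tool goes at most 62.5 mm and 10.7 degrees, less where a joint would pass 70% of its speed; a pose out of reach is approached as far as the arm can. A call with a gripper value outside its range is refused whole. The fingers move at their own pace and stop on an object; the grip force is fixed at half the most. Time passes only in rows, so rows that repeat a pose let the fingers close. It gives the time, the measured TCP pose, the force and the opening at its end, in the units of the state.
- ctrl.state(): the state, without advancing time (a new reading comes with each control period).
- imaging.read_camera(name): name is "side" or "top"; returns a dict with "img" (420x560x3 uint8, blue, green, red), "z_map" (420x560 float32, m along the optical axis (not along the pixel's ray), 0 where there is no reading), "vertical_fov" (degrees; the focal length in pixels is half the picture's height over the tangent of half this angle, whatever the lens; pixels are square), "cx", "cy" (the principal point, pixels), "k1" (the pictures are not rectified: a ray, as slopes to the right and down, at radius r is drawn at 1 + k1 r^2 times it, then the intrinsics apply), "pose" (4x4, takes a point from camera to world coordinates). Camera axes: x right, y down, z forward; pixel columns grow to the right and rows downward; lengths in m; the calibration is good to about 2 mm. A picture is of the moment at which its call begins.
- ctrl.finish_job(): hands the job in, once; it reports no verdict.
The state is a dict: "time": time; "joints": joint angles; "joint_vel": joint speeds; "joint_efforts": joint torques, N m; "position": TCP position; "tool_rot": TCP orientation; "wrist_force": force on the tool from outside, world axes, zero at the start; "wrist_torque": the same for the moment, N m; "grip_width": opening from 0.0 (shut) to 1.0 (fully open).
Only numpy, scipy, OpenCV 4.12 (cv2) and the standard library are available. Lean on these libraries where they do the work, as an engineer would, in place of code of your own. Each camera call takes 0.05 s, during which the arm holds its last target.

TASK

Tidy the jeweller's bench: stand each of the four round-nosed steel punches upright in the round holder whose rim has the same colour as that punch's foot, seated on the holder's floor. Leave the two flat-topped wooden punches standing where they are.

Things in the scene. Friction and masses are not known exactly. Their poses are not given: they have to be found in the camera images.
- punch_red_center (a point): centre (half-way up, on the axis) of the round-nosed steel punch with the red foot: a loose upright polished-steel rod 18 mm in diameter and 80 mm tall overall, with a domed (hemispherical) top, through a red rubber foot, a disc 44 mm in diameter and 12 mm high, level with the rod's lower end. The punch stands upright on the bench (z = 0), so this point is 40 mm above the surface it stands on; z is the punch's axis, up. About 0.26 kg.
- punch_blue_center (a point): centre (half-way up, on the axis) of the round-nosed steel punch with the blue foot: a loose upright polished-steel rod 22 mm in diameter and 80 mm tall overall, with a domed (hemispherical) top, through a blue rubber foot, a disc 44 mm in diameter and 12 mm high, level with the rod's lower end. The punch stands upright on the bench (z = 0), so this point is 40 mm above the surface it stands on; z is the punch's axis, up. About 0.26 kg.
- punch_yellow_center (a point): centre (half-way up, on the axis) of the round-nosed steel punch with the yellow foot: a loose upright polished-steel rod 26 mm in diameter and 80 mm tall overall, with a domed (hemispherical) top, through a yellow rubber foot, a disc 44 mm in diameter and 12 mm high, level with the rod's lower end. The punch stands upright on the bench (z = 0), so this point is 40 mm above the surface it stands on; z is the punch's axis, up. About 0.26 kg.
- punch_white_center (a point): centre (half-way up, on the axis) of the round-nosed steel punch with the white foot: a loose upright polished-steel rod 30 mm in diameter and 80 mm tall overall, with a domed (hemispherical) top, through a white rubber foot, a disc 44 mm in diameter and 12 mm high, level with the rod's lower end. The punch stands upright on the bench (z = 0), so this point is 40 mm above the surface it stands on; z is the punch's axis, up. About 0.26 kg.
- holder_red: fixed round holder with a red rim: a dark wooden dish 82 mm in diameter and 22 mm high, its top 5 mm coloured red; inside, a round recess 64 mm in diameter and 14 mm deep, its flat floor 8 mm above the bench. Origin at the centre of its underside, on the bench; z up.
- holder_blue: fixed round holder with a blue rim: a dark wooden dish 82 mm in diameter and 22 mm high, its top 5 mm coloured blue; inside, a round recess 64 mm in diameter and 14 mm deep, its flat floor 8 mm above the bench. Origin at the centre of its underside, on the bench; z up.
- holder_yellow: fixed round holder with a yellow rim: a dark wooden dish 82 mm in diameter and 22 mm high, its top 5 mm coloured yellow; inside, a round recess 64 mm in diameter and 14 mm deep, its flat floor 8 mm above the bench. Origin at the centre of its underside, on the bench; z up.
- holder_white: fixed round holder with a white rim: a dark wooden dish 82 mm in diameter and 22 mm high, its top 5 mm coloured white; inside, a round recess 64 mm in diameter and 14 mm deep, its flat floor 8 mm above the bench. Origin at the centre of its underside, on the bench; z up.
- flat_red_center (a point): centre (half-way up) of the flat-topped wooden punch with a red foot, to be left alone: a loose upright brown wooden rod 28 mm in diameter and 80 mm tall with a flat top, through a red rubber foot 44 mm in diameter and 12 mm high. z is its axis, up.
- flat_blue_center (a point): centre (half-way up) of the flat-topped wooden punch with a blue foot, to be left alone: a loose upright brown wooden rod 28 mm in diameter and 80 mm tall with a flat top, through a blue rubber foot 44 mm in diameter and 12 mm high. z is its axis, up.
Mind the look-alikes: they are no part of the job. What is shaped like the part that bears punch_yellow_center but purple is not meant.

How it is judged:
By the outcome, as a careful person would: the job done as asked, in the order asked, and still so for the second after the job is handed in, with the robot touching nothing.
It also fails if it takes over 102 s, if anything falls off the work surface, if the arm or the gripper's body presses on something with over 40 N, if the wrist force passes 120 N, or if a joint passes its speed limit or range.

## Working session

There is one attempt and no reset: what is moved stays moved. The work goes in short steps, Python scripts to look and compute and a tool call to move; the robot and the scene stay as the last step left them, time stands still between calls to the robot, and variables do not carry over. Pictures are saved under pics/ and viewed, and the job is handed in when it is done.

Besides the shell and the picture viewer there is one more tool, called after "Request:" as name(argument=value, ...) on one line, values as JSON. play_rows: Moves the arm, as the interface text tells. Its arguments: {"type":"object","properties":{"series":{"type":"array","items":{"type":"array","items":{"type":"number"}}}},"required":["series"]}

```bash
mkdir -p pics; cat > h.py <<'E'
import numpy as np,cv2
from rig import ctrl,imaging
def cam(n):
    d=imaging.read_camera(n); h=d['img'].shape[0]
    f=h/2/np.tan(np.radians(d['vertical_fov'])/2)
    d['f']=f; return d
def slopes(d,uv):
    uv=np.atleast_2d(np.asarray(uv,float))
    K=np.array([[d['f'],0,d['cx']],[0,d['f'],d['cy']],[0,0,1]])
    return cv2.undistortPoints(uv[:,None],K,np.array([d['k1'],0,0,0.]))[:,0]
def onplane(d,uv,z):
    s=slopes(d,uv); P=np.asarray(d['pose']); r=np.c_[s,np.ones(len(s))]@P[:3,:3].T; o=P[:3,3]
    return o+r*((z-o[2])/r[:,2])[:,None]
def cloud(d):
    h,w=d['z_map'].shape; v,u=np.mgrid[:h,:w]
    s=slopes(d,np.c_[u.ravel(),v.ravel()]); z=d['z_map'].ravel()[:,None]
    P=np.asarray(d['pose']); return (np.c_[s*z,z]@P[:3,:3].T+P[:3,3]).reshape(h,w,3)
E
python3 - <<'E'
from h import *
for n in('top','side'):
    d=cam(n); cv2.imwrite(f'pics/{n}0.png',d['img']); print(n,d['f'],d['cx'],d['cy'],d['k1'],np.round(d['pose'],3))
print(ctrl.state())
E
```

```text
top 386.69740678645144 274.8205507254004 211.55666248063665 -0.08980181584608217 [[ 0.029 -0.996  0.082  0.458]
 [-0.999 -0.027  0.023  0.028]
 [-0.021 -0.083 -0.996  0.923]
 [ 0.     0.     0.     1.   ]]
side 434.6246064909389 285.73424685937505 214.69906528297273 0.04063981399087996 [[ 0.875 -0.251  0.414  0.176]
 [-0.484 -0.492  0.724 -0.583]
 [ 0.022 -0.834 -0.552  0.562]
 [ 0.     0.     0.     1.   ]]
{'time': 0.1, 'joints': array([-74.07746606,  22.00938103,   0.93964818,  78.55528811,
        -0.36051007,  79.53959419,  -2.66438332]), 'joint_vel': array([-0.00203785, -0.10499316, -0.00288773, -0.18532605,  0.05529746,
        0.04859998, -0.09128089]), 'joint_efforts': array([ 3.75141637e-03, -6.29127932e+01,  8.48031398e-01, -3.72757745e+01,
        1.68669736e-02,  1.04220252e-02,  1.50495254e-05]), 'position': array([0.20872757, 0.58862494, 0.23039054]), 'tool_rot': array([[ 3.34204090e-01, -5.51201327e-04, -9.42500569e-01],
       [ 9.42499069e-01, -1.68192013e-03,  3.34204542e-01],
       [-1.76942467e-03, -9.99998434e-01, -4.25978493e-05]]), 'wrist_force': array([ 0.23496663, -0.86367048,  0.39383873]), 'wrist_torque': array([-0.00508644, -0.00981466, -0.00153192]), 'grip_width': 1.0029035199377243}
```

View pics/top0.png

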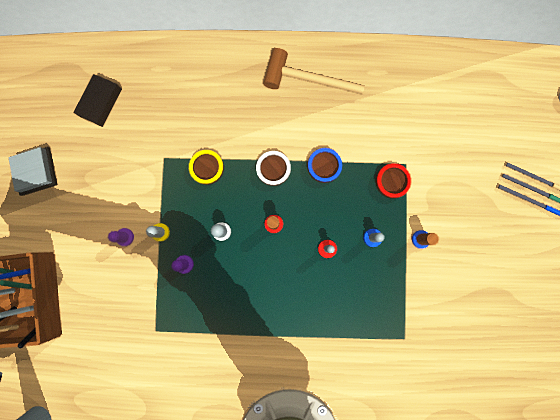

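View pics/side0.png

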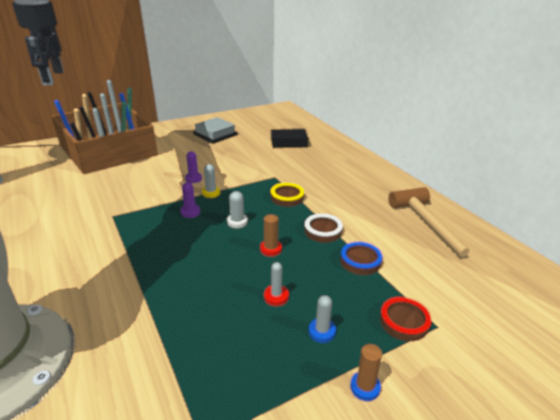

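```bash
cat > det.py <<'E'
from h import *
from scipy.optimize import least_squares
def masks(img):
    hsv=cv2.cvtColor(img,cv2.COLOR_BGR2HSV); H,S,V=cv2.split(hsv)
    r=lambda a,b,s,v:((H>=a)&(H<=b)&(S>=s)&(V>=v))
    return dict(red=r(0,5,190,90)|r(172,180,190,90),blue=r(100,125,150,70),yellow=r(22,35,170,90),
      purple=r(128,150,90,40),white=(S<45)&(V>150))
def circ(p,R):
    c0=(p.max(0)+p.min(0))/2
    s=least_squares(lambda c:np.hypot(*(p-c).T)-R,c0,loss='soft_l1',f_scale=.001)
    return s.x,np.sqrt(np.mean(s.fun**2))
def detect(n,verbose=True):
    d=cam(n); C=cloud(d); out=[]
    for k,m in masks(d['img']).items():
        nn,lab,st,ce=cv2.connectedComponentsWithStats(m.astype(np.uint8))
        for i in range(1,nn):
            if st[i,4]<25 : continue
            p=C[lab==i]; p=p[(p[:,2]>-.01)&(p[:,2]<.12)]
            if len(p)<15: continue
            med=np.median(p,0)
            if not(.2<med[0]<.9 and abs(med[1])<.6): continue
            sz=np.ptp(p[:,:2],axis=0)
            if max(sz)>.2: continue
            out.append((k,np.round(ce[i]),st[i,4],med.round(3),sz.round(3),p[:,2].max().round(3)))
            if verbose: print(n,*out[-1])
    return d,C,out
E
python3 - <<'E'
from det import *
for n in('top','side'): detect(n)
E
```

```text
top red [393. 180.] 399 [ 0.614 -0.227  0.021] [0.084 0.078] 0.026
top red [274. 225.] 133 [0.5   0.047 0.012] [0.041 0.043] 0.078
top red [326. 248.] 192 [ 0.45  -0.072  0.012] [0.04  0.043] 0.017
top blue [325. 165.] 349 [ 0.647 -0.067  0.021] [0.08  0.084] 0.026
top blue [371. 238.] 175 [ 0.477 -0.177  0.011] [0.043 0.042] 0.072
top blue [418. 239.] 104 [ 0.475 -0.29   0.011] [0.038 0.032] 0.054
top yellow [205. 166.] 404 [0.636 0.217 0.021] [0.082 0.084] 0.026
top yellow [162. 232.] 137 [0.479 0.313 0.012] [0.041 0.041] 0.044
top purple [122. 236.] 316 [0.463 0.402 0.03 ] [0.041 0.036] 0.081
top purple [183. 264.] 314 [0.405 0.254 0.024] [0.043 0.053] 0.085
top white [273. 167.] 384 [0.638 0.056 0.021] [0.081 0.081] 0.026
top white [221. 232.] 221 [0.482 0.169 0.024] [0.041 0.037] 0.083
top white [152. 230.] 56 [0.479 0.318 0.078] [0.016 0.019] 0.081
top white [380. 237.] 51 [ 0.478 -0.184  0.077] [0.018 0.034] 0.082
top white [330. 249.] 29 [ 0.45  -0.075  0.079] [0.013 0.014] 0.081
side red [271. 250.] 157 [0.496 0.038 0.013] [0.048 0.04 ] 0.017
side red [276. 297.] 263 [ 0.441
[... 219 characters left out ...]
2] [0.054 0.054] 0.017
side blue [364. 390.] 293 [ 0.466 -0.312  0.013] [0.041 0.041] 0.016
side yellow [287. 192.] 339 [0.631 0.214 0.023] [0.1   0.116] 0.028
side yellow [211. 193.] 116 [0.47  0.309 0.011] [0.043 0.037] 0.016
side purple [190. 189.] 750 [0.409 0.258 0.032] [0.1   0.183] 0.083
side white [209. 167.] 33 [0.476 0.317 0.079] [0.013 0.015] 0.082
side white [235. 196.] 87 [0.478 0.168 0.076] [0.022 0.02 ] 0.083
side white [236. 222.] 139 [0.472 0.162 0.014] [0.042 0.04 ] 0.025
side white [323. 225.] 363 [0.634 0.053 0.024] [0.097 0.109] 0.027
side white [276. 266.] 55 [ 0.446 -0.081  0.079] [0.012 0.011] 0.083
side white [324. 301.] 100 [ 0.475 -0.188  0.079] [0.016 0.015] 0.083
```

```bash
cat > fit.py <<'E'
from det import *
RAD=dict(red=.009,blue=.011,yellow=.013,white=.015,flat=.014)
def rodfit(C,c,R,flat=False,zb=0.):
    p=C.reshape(-1,3); q=p[np.hypot(*(p[:,:2]-c).T)<.026]
    q=q[(q[:,2]>zb+.022)&(q[:,2]<zb+.088)]
    if len(q)<10: return None
    def f(x):
        zz=np.maximum(q[:,2]-(zb+.080-R),0) if not flat else 0*q[:,2]
        return np.sqrt(np.sum((q[:,:2]-x)**2,1)+zz**2)-R
    if flat: q=q[q[:,2]<zb+.074]
    s=least_squares(f,c,loss='soft_l1',f_scale=.0015); return s.x.round(4),len(q),np.median(abs(s.fun)).round(4)
def ring(d,C,m,c,R,z):
    # outer contour rays onto plane z, keep points near radius R
    near=np.hypot(C[...,0]-c[0],C[...,1]-c[1])<R+.008
    mm=(m&near).astype(np.uint8)
    cs,_=cv2.findContours(mm,cv2.RETR_EXTERNAL,cv2.CHAIN_APPROX_NONE)
    if not cs: return None
    cc=max(cs,key=len)[:,0]; p=onplane(d,cc,z)[:,:2]
    h=cv2.convexHull(p.astype(np.float32))[:,0]
    x,e=circ(h,R-.0008); return x.round(4),round(e,4)
E
python3 - <<'E'
from fit import *
P=dict(red=(.449,-.075),blue=(.478,-.18),yellow=(.478,.315),white=(.482,.168))
Hd=dict(red=(.613,-.228),blue=(.647,-.067),yellow=(.636,.217),white=(.638,.056))
for n in('top','side'):
    d=cam(n);C=cloud(d);M=masks(d['img'])
    for k in P:
        print(n,k,'rod',rodfit(C,np.array(P[k]),RAD[k]),'foot',ring(d,C,M[k]&(C[...,2]<.02),P[k],.022,.012),'rim',ring(d,C,M[k],Hd[k],.041,.022))
    for a,c in(('fr',(.5,.046)),('fb',(.475,-.297))): print(n,a,rodfit(C,np.array(c),.014,True))
    for c in((.405,.256),(.463,.40)): print(n,'pur',rodfit(C,np.array(c),.013))
E
```

```text
top red rod (array([ 0.45  , -0.0766]), 68, np.float64(0.0003)) foot (array([ 0.4497, -0.0764]), np.float64(0.0005)) rim (array([ 0.6147, -0.23  ]), np.float64(0.0005))
top blue rod (array([ 0.4789, -0.185 ]), 115, np.float64(0.0003)) foot (array([ 0.4788, -0.1824]), np.float64(0.0012)) rim (array([ 0.6479, -0.0667]), np.float64(0.0004))
top yellow rod (array([0.4774, 0.3244]), 167, np.float64(0.0004)) foot (array([0.4777, 0.3212]), np.float64(0.0007)) rim (array([0.6363, 0.2166]), np.float64(0.0007))
top white rod (array([0.484 , 0.1762]), 172, np.float64(0.0004)) foot (array([0.4831, 0.1739]), np.float64(0.0007)) rim (array([0.6377, 0.0556]), np.float64(0.0005))
top fr (array([0.506, 0.052]), 10, np.float64(0.0))
top fb (array([ 0.4776, -0.3003]), 107, np.float64(0.0003))
top pur (array([0.4027, 0.2619]), 166, np.float64(0.0004))
top pur (array([0.4625, 0.4112]), 192, np.float64(0.0006))
side red rod (array([ 0.4491, -0.0758]), 299, np.float64(0.0006)) foot (array([ 0.4462, -0.0816]), np.float64(0.0019)) rim (array([ 0.6125, -0.232 ]), np.float64(0.0007))
side blue rod (array([ 0.478, -0.183]), 429, np.float64(0.0006)) foot (array([ 0.4738, -0.1902]), np.float64(0.0033)) rim (array([ 0.6451, -0.0658]), np.float64(0.0009))
side yellow rod (array([0.4762, 0.3244]), 250, np.float64(0.001)) foot (array([0.4721, 0.3126]), np.float64(0.004)) rim (array([0.6353, 0.2182]), np.float64(0.003))
side white rod (array([0.4823, 0.176 ]), 342, np.float64(0.0009)) foot (array([0.4781, 0.1677]), np.float64(0.0026)) rim (array([0.6363, 0.0562]), np.float64(0.0015))
side fr (array([0.5042, 0.0525]), 289, np.float64(0.0006))
side fb (array([ 0.4781, -0.2996]), 490, np.float64(0.0004))
side pur (array([0.4022, 0.2625]), 286, np.float64(0.0009))
side pur (array([0.4619, 0.412 ]), 231, np.float64(0.001))
```

Request:
play_rows(series=[[60,27,-26,0,0],[60,54,-53,0,0],[60,80,-80,0,0],[60,107,-106,0,0],[60,134,-132,0,0],[60,161,-159,0,0],[60,188,-185,-20,0],[60,214,-212,-40,0],[60,241,-238,-60,0],[60,258,-255,-80,0],[60,268,-265,-100,0],[60,268,-265,-100,0],[60,268,-265,-100,0]])

```text
time: 1.92
position: [0.4765, 0.3251, 0.1321]
tool_rot: [[0.333, 0.0, -0.943], [0.943, 0.001, 0.333], [0.001, -1.0, 0.0]]
wrist_force: [-0.3, 0.4, -0.5]
grip_width: 0.597
```

```bash
python3 - <<'E'
from h import *
for n in('top','side'):
    d=cam(n); cv2.imwrite(f'pics/{n}1.png',d['img'])
s=ctrl.state(); print(s['position'],s['tool_rot'].round(3),s['grip_width'],s['time'],s['joints'])
E
```

```text
[0.47659008 0.32550898 0.13242364] [[ 0.333  0.001 -0.943]
 [ 0.943  0.002  0.333]
 [ 0.002 -1.    -0.   ]] 0.5981618507671795 2.025 [-46.48888247  19.91971363  11.29880028  94.7209963   -4.24144478
  65.67842303  36.46544437]
```

View pics/side1.png

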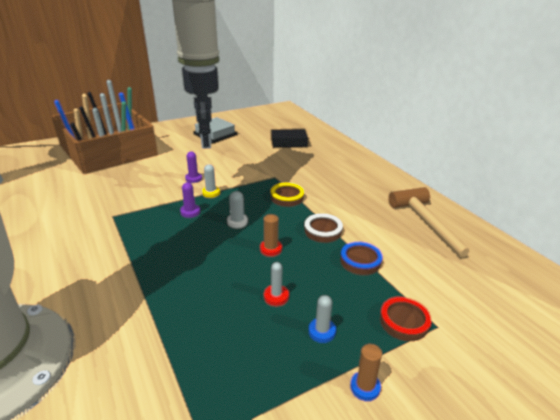

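The side view shows the open gripper (about pixel 205,140) directly above the yellow punch (210,180), so I'll descend and grip.

Request:
play_rows(series=[[60,0,-1,-25,0],[60,0,-1,-50,0],[60,0,-1,-75,0],[60,0,-1,-95,0],[60,0,-1,-110,0],[60,0,-1,-110,0],[60,0,-1,-110,0]])

```text
time: 2.9
position: [0.4773, 0.3236, 0.0222]
tool_rot: [[0.334, 0.001, -0.943], [0.943, 0.001, 0.334], [0.001, -1.0, -0.001]]
wrist_force: [0.7, 0.2, -1.0]
grip_width: 0.603
```

Request:
play_rows(series=[[0,0,0,0,0],[0,0,0,0,0],[0,0,0,0,0],[0,0,0,0,0],[0,0,0,0,0],[0,0,0,0,0],[0,0,0,20,0],[0,0,0,40,0],[0,0,0,70,0],[0,0,0,100,0],[0,0,0,100,0],[0,0,0,100,0]])

```text
time: 4.4
position: [0.4761, 0.3227, 0.12]
tool_rot: [[0.334, -0.002, -0.943], [0.943, -0.001, 0.334], [-0.001, -1.0, 0.001]]
wrist_force: [0.5, -0.1, -3.9]
grip_width: 0.287
```

```bash
python3 - <<'E'
from fit import *
for n in('top','side'):
    d=cam(n); cv2.imwrite(f'pics/{n}2.png',d['img'])
s=ctrl.state(); print(s['position'],s['wrist_force'],s['grip_width'],s['time'])
E
```

```text
[0.47590967 0.322443   0.11952014] [-0.11297196  0.07140934 -3.19894944] 0.28346732141114755 4.5
```

View pics/side2.png

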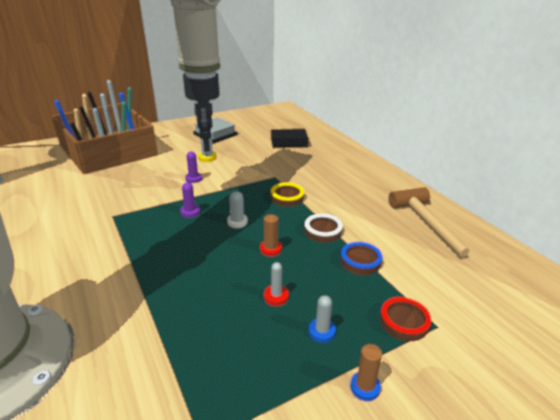

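View pics/top2.png

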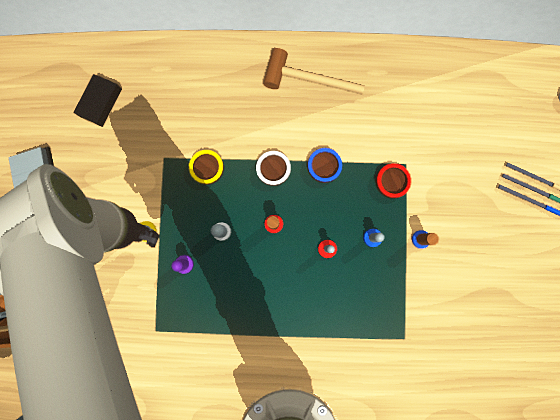

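The yellow punch is lifted upright between the jaws (side view 207,150). I'll carry it to the yellow holder at (205,166) in the top view.

Request:
play_rows(series=[[0,20,-13,0,0],[0,45,-30,0,0],[0,75,-50,0,0],[0,105,-70,0,0],[0,135,-90,0,0],[0,150,-100,0,0],[0,159,-106,0,0],[0,159,-106,0,0],[0,159,-106,-20,0],[0,159,-106,-40,0],[0,159,-106,-60,0],[0,159,-106,-70,0],[0,159,-106,-70,0],[0,159,-106,-70,0]])

```text
time: 6.25
position: [0.6365, 0.2172, 0.0521]
tool_rot: [[0.334, 0.001, -0.942], [0.942, 0.0, 0.334], [0.001, -1.0, -0.001]]
wrist_force: [0.6, -0.8, -3.0]
grip_width: 0.286
```

```bash
python3 - <<'E'
from fit import *
for n in('top','side'):
    d=cam(n); cv2.imwrite(f'pics/{n}3.png',d['img'])
s=ctrl.state(); print(s['position'],s['wrist_force'],s['grip_width'],s['time'])
E
```

```text
[0.6365425  0.2172164  0.05232343] [-0.06768337  1.12973911 -1.87229881] 0.28162589159315343 6.35
```

View pics/side3.png

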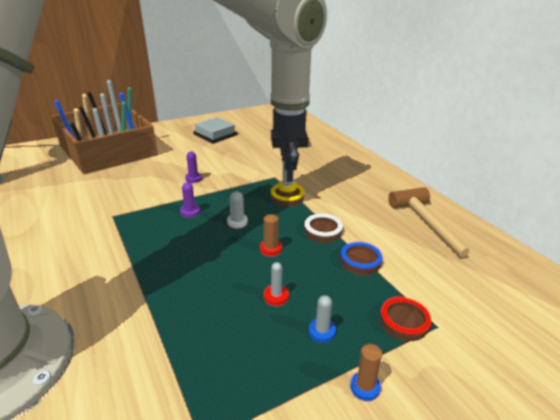

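The punch is centred over the yellow rim (side view 288,190). I'll lower, release and retreat.

Request:
play_rows(series=[[0,0,0,-8,0],[0,0,0,-15,0],[0,0,0,-20,0],[0,0,0,-21,0],[0,0,0,-21,0],[30,0,0,-21,0],[45,0,0,-21,0],[60,0,0,-21,0],[60,0,0,-21,0],[60,0,0,-10,0],[60,0,0,10,0],[60,0,0,35,0],[60,0,0,65,0],[60,0,0,80,0],[60,0,0,80,0]])

```text
time: 8.22
position: [0.6368, 0.2173, 0.1333]
tool_rot: [[0.334, 0.003, -0.942], [0.942, 0.001, 0.334], [0.002, -1.0, -0.002]]
wrist_force: [-0.9, -1.0, -0.0]
grip_width: 0.603
```

Request:
play_rows(series=[[60,-20,-5,0,0],[60,-45,-12,0,0],[60,-75,-20,0,0],[60,-105,-28,0,0],[60,-130,-35,0,0],[60,-146,-40,0,0],[60,-153,-41,0,0],[60,-153,-41,0,0],[60,-153,-41,0,0]])

```text
time: 9.35
position: [0.4833, 0.1762, 0.1311]
tool_rot: [[0.334, 0.0, -0.943], [0.943, -0.0, 0.334], [-0.0, -1.0, -0.0]]
wrist_force: [-0.1, 0.6, 0.3]
grip_width: 0.6
```

```bash
python3 - <<'E'
from fit import *
for n in('top','side'):
    d=cam(n); cv2.imwrite(f'pics/{n}4.png',d['img'])
    C=cloud(d)
    print(n,'yel',rodfit(C,np.array((.6365,.217)),.013,zb=.008),'wh',rodfit(C,np.array((.483,.176)),.015))
s=ctrl.state(); print(s['position'],s['wrist_force'],s['grip_width'],s['time'])
E
```

```text
top yel (array([0.6371, 0.2168]), 163, np.float64(0.0004)) wh None
side yel (array([0.6347, 0.219 ]), 254, np.float64(0.001)) wh (array([0.4824, 0.176 ]), 344, np.float64(0.0009))
[0.48329358 0.17612147 0.13109493] [ 0.45905209 -0.52007717 -0.25026344] 0.603746862228401 9.45
```

View pics/side4.png

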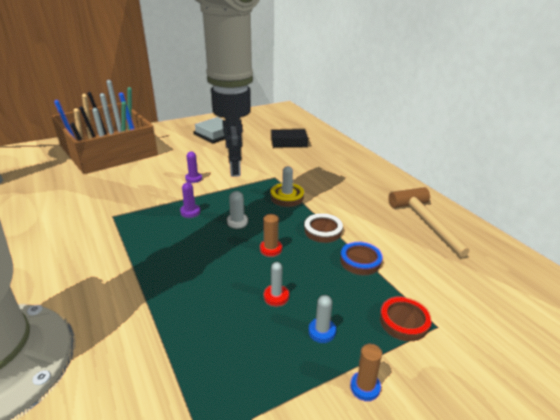

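View pics/top4.png

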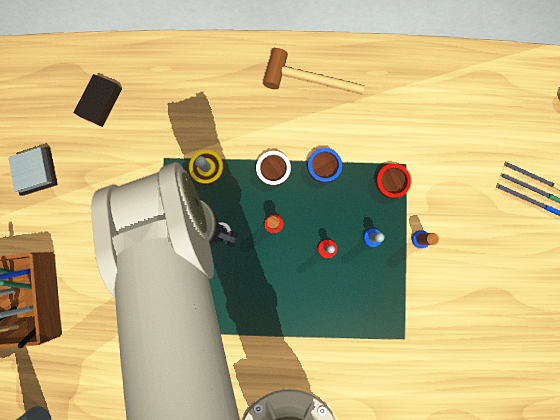

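Yellow stands upright in its holder (side view 288,185; top view 205,165). The gripper is over the white punch at (236,210), so I'll grip and lift it.

Request:
play_rows(series=[[60,0,0,-25,0],[60,0,0,-50,0],[60,0,0,-75,0],[60,0,0,-95,0],[60,0,0,-109,0],[60,0,0,-109,0],[60,0,0,-109,0],[0,0,0,-109,0],[0,0,0,-109,0],[0,0,0,-109,0],[0,0,0,-109,0],[0,0,0,-109,0],[0,0,0,-109,0],[0,0,0,-90,0],[0,0,0,-65,0],[0,0,0,-35,0],[0,0,0,-9,0],[0,0,0,-9,0],[0,0,0,-9,0]])

```text
time: 11.82
position: [0.4821, 0.1759, 0.1212]
tool_rot: [[0.334, -0.001, -0.943], [0.943, -0.001, 0.334], [-0.001, -1.0, 0.001]]
wrist_force: [-0.2, -0.1, -2.4]
grip_width: 0.333
```

Request:
play_rows(series=[[0,20,-15,0,0],[0,45,-35,0,0],[0,75,-58,0,0],[0,105,-81,0,0],[0,130,-102,0,0],[0,146,-114,0,0],[0,154,-120,0,0],[0,154,-120,0,0],[0,154,-120,-20,0],[0,154,-120,-40,0],[0,154,-120,-60,0],[0,154,-120,-70,0],[0,154,-120,-70,0],[0,154,-120,-70,0]])

```text
time: 13.58
position: [0.6374, 0.0561, 0.0531]
tool_rot: [[0.334, 0.001, -0.942], [0.942, 0.0, 0.334], [0.001, -1.0, -0.001]]
wrist_force: [-0.5, -0.6, -1.9]
grip_width: 0.327
```

```bash
python3 - <<'E'
from fit import *
for n in('top','side'):
    d=cam(n); cv2.imwrite(f'pics/{n}5.png',d['img'])
s=ctrl.state(); print(s['position'],s['wrist_force'],s['grip_width'],s['time'])
E
```

```text
[0.63750889 0.05605622 0.05323793] [-0.07713325 -0.64302326 -2.37001688] 0.330374429662244 13.675
```

View pics/side5.png

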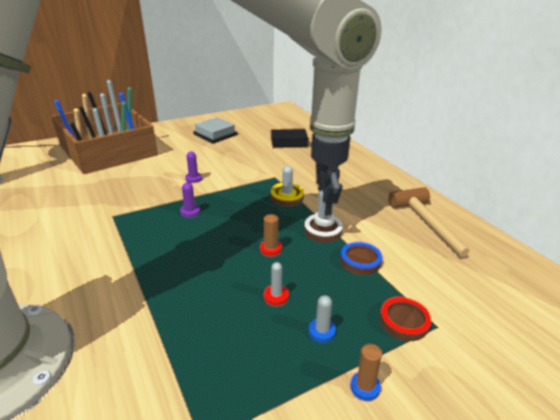

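White is held over the white rim (323,225). I'll lower it, release, and go over to the red punch.

Request:
play_rows(series=[[0,0,0,-8,0],[0,0,0,-15,0],[0,0,0,-20,0],[0,0,0,-22,0],[0,0,0,-22,0],[35,0,0,-22,0],[45,0,0,-22,0],[60,0,0,-22,0],[60,0,0,-22,0],[60,0,0,-10,0],[60,0,0,10,0],[60,0,0,35,0],[60,0,0,65,0],[60,0,0,80,0],[60,0,0,80,0]])

```text
time: 15.55
position: [0.6378, 0.0561, 0.1342]
tool_rot: [[0.334, 0.003, -0.942], [0.942, 0.001, 0.334], [0.002, -1.0, -0.003]]
wrist_force: [0.2, 0.1, -0.1]
grip_width: 0.599
```

Request:
play_rows(series=[[60,-20,-14,0,0],[60,-50,-35,0,0],[60,-80,-56,0,0],[60,-110,-77,0,0],[60,-140,-98,0,0],[60,-170,-119,0,0],[60,-188,-132,0,0],[60,-188,-132,0,0],[60,-188,-132,0,0],[60,-188,-132,0,0]])

```text
time: 16.8
position: [0.4493, -0.0752, 0.132]
tool_rot: [[0.333, -0.0, -0.943], [0.943, -0.0, 0.333], [-0.0, -1.0, 0.0]]
wrist_force: [-0.8, -0.9, 0.1]
grip_width: 0.601
```

```bash
python3 - <<'E'
from fit import *
for n in('top','side'):
    d=cam(n); cv2.imwrite(f'pics/{n}6.png',d['img'])
    C=cloud(d)
    print(n,'wh',rodfit(C,np.array((.637,.056)),.015,zb=.008),'red',rodfit(C,np.array((.4495,-.076)),.009))
s=ctrl.state(); print(s['position'],s['wrist_force'],s['grip_width'],s['time'])
E
```

```text
top wh (array([0.6383, 0.0571]), 181, np.float64(0.0005)) red None
side wh (array([0.6364, 0.0574]), 366, np.float64(0.0008)) red (array([ 0.4491, -0.0759]), 301, np.float64(0.0006))
[ 0.44921791 -0.07547146  0.13204702] [0.73079421 0.44359179 0.67474016] 0.5976898978768281 16.9
```

View pics/side6.png

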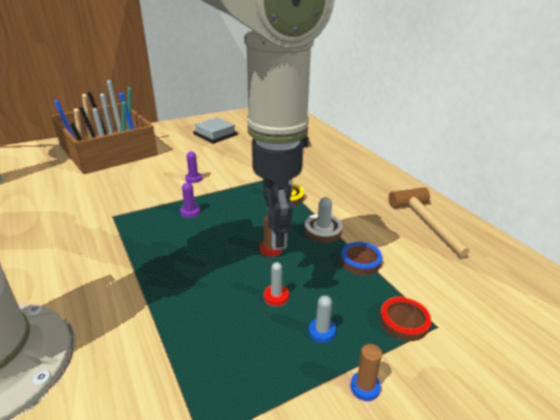

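White stands in its holder (323,218), and the gripper is above the red punch (276,283).

Request:
play_rows(series=[[60,0,0,-25,0],[60,0,0,-50,0],[60,0,0,-75,0],[60,0,0,-95,0],[60,0,0,-110,0],[60,0,0,-110,0],[60,0,0,-110,0],[0,0,0,-110,0],[0,0,0,-110,0],[0,0,0,-110,0],[0,0,0,-110,0],[0,0,0,-110,0],[0,0,0,-110,0],[0,0,0,-110,0],[0,0,0,-90,0],[0,0,0,-65,0],[0,0,0,-35,0],[0,0,0,-10,0],[0,0,0,-10,0],[0,0,0,-10,0]])

```text
time: 19.4
position: [0.448, -0.0758, 0.1211]
tool_rot: [[0.334, -0.002, -0.943], [0.943, 0.0, 0.334], [-0.0, -1.0, 0.002]]
wrist_force: [0.5, 0.6, -2.8]
grip_width: 0.191
```

Request:
play_rows(series=[[0,20,-19,0,0],[0,45,-43,0,0],[0,70,-66,0,0],[0,95,-90,0,0],[0,120,-113,0,0],[0,142,-134,0,0],[0,158,-149,0,0],[0,164,-155,0,0],[0,164,-155,0,0],[0,164,-155,-20,0],[0,164,-155,-40,0],[0,164,-155,-60,0],[0,164,-155,-70,0],[0,164,-155,-70,0],[0,164,-155,-70,0]])

```text
time: 21.28
position: [0.6134, -0.2313, 0.053]
tool_rot: [[0.334, 0.001, -0.942], [0.942, -0.001, 0.334], [-0.0, -1.0, -0.001]]
wrist_force: [0.0, -0.4, -2.9]
grip_width: 0.197
```

```bash
python3 - <<'E'
from fit import *
for n in('top','side'):
    d=cam(n); cv2.imwrite(f'pics/{n}7.png',d['img'])
s=ctrl.state(); print(s['position'],s['wrist_force'],s['grip_width'],s['time'])
E
```

```text
[ 0.61347984 -0.2312671   0.05325933] [ 0.29562677  0.33754759 -2.73573593] 0.1953431847996975 21.375
```

View pics/side7.png

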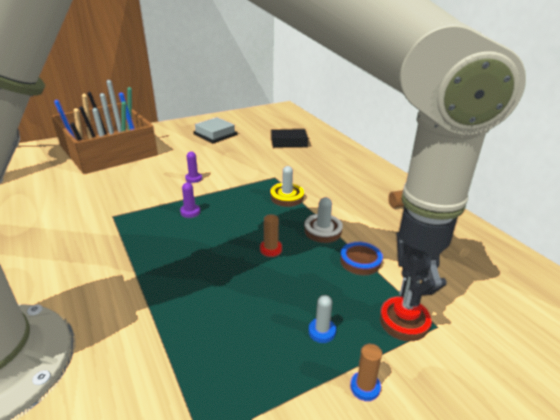

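Red is over the red rim (405,312).

Request:
play_rows(series=[[0,0,0,-8,0],[0,0,0,-15,0],[0,0,0,-20,0],[0,0,0,-22,0],[0,0,0,-22,0],[25,0,0,-22,0],[45,0,0,-22,0],[60,0,0,-22,0],[60,0,0,-22,0],[60,0,0,-22,0],[60,0,0,-10,0],[60,0,0,10,0],[60,0,0,35,0],[60,0,0,65,0],[60,0,0,80,0],[60,0,0,80,0]])

```text
time: 23.38
position: [0.6137, -0.2314, 0.1342]
tool_rot: [[0.334, 0.003, -0.942], [0.942, -0.001, 0.334], [0.0, -1.0, -0.003]]
wrist_force: [0.1, -0.3, -0.5]
grip_width: 0.603
```

Request:
play_rows(series=[[60,-20,7,0,0],[60,-45,16,0,0],[60,-75,26,0,0],[60,-105,37,0,0],[60,-125,44,0,0],[60,-135,47,0,0],[60,-135,47,0,0],[60,-135,47,0,0],[60,-135,47,0,0]])

```text
time: 24.5
position: [0.4784, -0.1842, 0.1321]
tool_rot: [[0.334, -0.0, -0.943], [0.943, -0.0, 0.334], [-0.0, -1.0, 0.0]]
wrist_force: [-0.2, 0.4, 0.1]
grip_width: 0.603
```

```bash
python3 - <<'E'
from fit import *
for n in('top','side'):
    d=cam(n); cv2.imwrite(f'pics/{n}8.png',d['img'])
    C=cloud(d)
    print(n,'red',rodfit(C,np.array((.6134,-.231)),.009,zb=.008),'bl',rodfit(C,np.array((.4784,-.1838)),.011))
s=ctrl.state(); print(s['position'],s['wrist_force'],s['grip_width'],s['time'])
E
```

```text
top red (array([ 0.6151, -0.2306]), 109, np.float64(0.0004)) bl (array([ 0.4795, -0.1849]), 54, np.float64(0.0004))
side red (array([ 0.6133, -0.2303]), 343, np.float64(0.0006)) bl (array([ 0.478 , -0.1829]), 427, np.float64(0.0006))
[ 0.47816073 -0.1841265   0.1321101 ] [-0.27348983 -0.09989529 -0.35306007] 0.5993811049545019 24.6
```

View pics/side8.png

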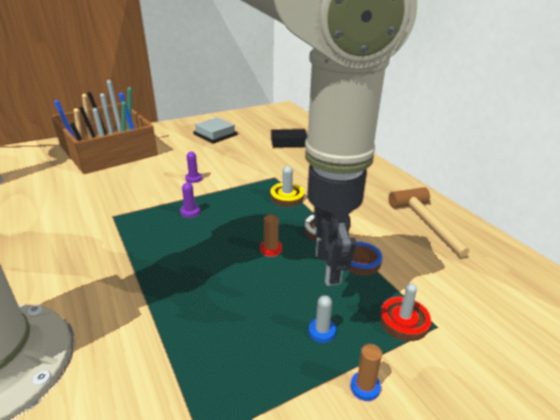

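Red is seated (407,305). Next is blue (323,318), which goes to (0.6468, -0.0664), a shift of +168, +118.

Request:
play_rows(series=[[60,0,0,-25,0],[60,0,0,-50,0],[60,0,0,-75,0],[60,0,0,-95,0],[60,0,0,-110,0],[60,0,0,-110,0],[60,0,0,-110,0],[0,0,0,-110,0],[0,0,0,-110,0],[0,0,0,-110,0],[0,0,0,-110,0],[0,0,0,-110,0],[0,0,0,-110,0],[0,0,0,-110,0],[0,0,0,-90,0],[0,0,0,-65,0],[0,0,0,-35,0],[0,0,0,-10,0],[0,0,0,-10,0],[0,0,0,-10,0]])

```text
time: 27.1
position: [0.4772, -0.1836, 0.1212]
tool_rot: [[0.334, -0.001, -0.943], [0.943, 0.001, 0.334], [0.0, -1.0, 0.001]]
wrist_force: [0.3, 0.4, -2.1]
grip_width: 0.236
```

Request:
play_rows(series=[[0,20,14,0,0],[0,45,32,0,0],[0,70,49,0,0],[0,95,67,0,0],[0,120,84,0,0],[0,145,102,0,0],[0,161,113,0,0],[0,168,118,0,0],[0,168,118,0,0],[0,168,118,-20,0],[0,168,118,-40,0],[0,168,118,-60,0],[0,168,118,-70,0],[0,168,118,-70,0],[0,168,118,-70,0]])

```text
time: 28.98
position: [0.6464, -0.0661, 0.053]
tool_rot: [[0.334, 0.001, -0.942], [0.942, -0.0, 0.334], [0.0, -1.0, -0.001]]
wrist_force: [-0.0, 0.3, -1.2]
grip_width: 0.238
```

```bash
python3 - <<'E'
from fit import *
for n in('top','side'):
    d=cam(n); cv2.imwrite(f'pics/{n}9.png',d['img'])
s=ctrl.state(); print(s['position'],s['wrist_force'],s['grip_width'],s['time'])
E
```

```text
[ 0.64652238 -0.06605243  0.0532485 ] [-0.0908797  -0.41945269 -1.66134573] 0.23680738242433988 29.075
```

View pics/side9.png

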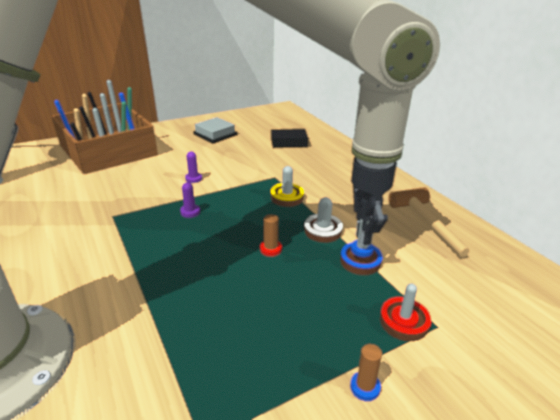

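Blue is over the blue rim (361,252). I'll place it, then move up and aside for the final check.

Request:
play_rows(series=[[0,0,0,-8,0],[0,0,0,-15,0],[0,0,0,-20,0],[0,0,0,-22,0],[0,0,0,-22,0],[28,0,0,-22,0],[45,0,0,-22,0],[60,0,0,-22,0],[60,0,0,-22,0],[60,0,0,-22,0],[60,0,0,-10,0],[60,0,0,10,0],[60,0,0,35,0],[60,0,0,65,0],[60,0,0,95,0],[60,0,0,120,0],[60,0,0,120,0]])

```text
time: 31.2
position: [0.6475, -0.0665, 0.1766]
tool_rot: [[0.334, 0.006, -0.942], [0.942, -0.0, 0.334], [0.002, -1.0, -0.006]]
wrist_force: [0.5, 0.2, -0.1]
grip_width: 0.602
```

Request:
play_rows(series=[[60,-15,20,0,0],[60,-35,50,0,0],[60,-55,85,0,0],[60,-75,120,0,0],[60,-95,155,0,0],[60,-115,190,0,0],[60,-135,225,0,0],[60,-155,260,0,0],[60,-175,295,0,0],[60,-190,330,0,0],[60,-200,365,0,0],[60,-215,395,0,0],[60,-220,410,0,0],[60,-220,410,0,0],[60,-220,410,0,0],[60,-220,410,0,0]])

```text
time: 33.2
position: [0.4268, 0.3426, 0.1724]
tool_rot: [[0.337, 0.0, -0.942], [0.942, -0.0, 0.336], [-0.0, -1.0, -0.0]]
wrist_force: [0.6, -0.2, -0.1]
grip_width: 0.6
```

```bash
python3 - <<'E'
from fit import *
Hd=dict(red=(.6135,-.231),blue=(.6468,-.0664),yellow=(.636,.217),white=(.637,.056))
for n in('top','side'):
    d=cam(n); cv2.imwrite(f'pics/{n}10.png',d['img'])
    C=cloud(d);p=C.reshape(-1,3)
    for k in Hd:
        q=p[np.hypot(*(p[:,:2]-Hd[k]).T)<.02]; q=q[q[:,2]<.12]
        print(n,k,rodfit(C,np.array(Hd[k]),RAD[k],zb=.008),'top z',np.percentile(q[:,2],98).round(4))
    for a,c in(('fr',(.504,.0525)),('fb',(.478,-.30))): print(n,a,rodfit(C,np.array(c),.014,True))
    for c in((.4025,.262),(.462,.411)): print(n,'pur',rodfit(C,np.array(c),.013))
s=ctrl.state(); print(s['position'],s['wrist_force'],s['grip_width'],s['time'])
E
```

```text
top red (array([ 0.6151, -0.2306]), 110, np.float64(0.0005)) top z 0.0885
top blue (array([ 0.6472, -0.0652]), 117, np.float64(0.0005)) top z 0.0875
top yellow (array([0.6371, 0.2168]), 166, np.float64(0.0004)) top z 0.0882
top white (array([0.6383, 0.0572]), 181, np.float64(0.0004)) top z 0.0882
top fr (array([0.506 , 0.0519]), 10, np.float64(0.0001))
top fb (array([ 0.4775, -0.3002]), 109, np.float64(0.0004))
top pur (array([0.4026, 0.2618]), 167, np.float64(0.0004))
top pur (array([0.4625, 0.4111]), 192, np.float64(0.0006))
side red (array([ 0.6134, -0.2304]), 339, np.float64(0.0005)) top z 0.0883
side blue (array([ 0.6453, -0.064 ]), 312, np.float64(0.0007)) top z 0.0893
side yellow (array([0.6345, 0.2191]), 250, np.float64(0.0008)) top z 0.0892
side white (array([0.6362, 0.0576]), 361, np.float64(0.0008)) top z 0.0892
side fr (array([0.5043, 0.0526]), 290, np.float64(0.0006))
side fb (array([ 0.4781, -0.2996]), 491, np.float64(0.0004))
side pur (array([0.402 , 0.2625]), 285, np.float64(0.001))
side pur (array([0.4618, 0.4119]), 232, np.float64(0.0011))
[0.42645015 0.34310634 0.17235154] [-0.57030531 -0.87173156  0.62746859] 0.599519405742338 33.3
```

View pics/side10.png

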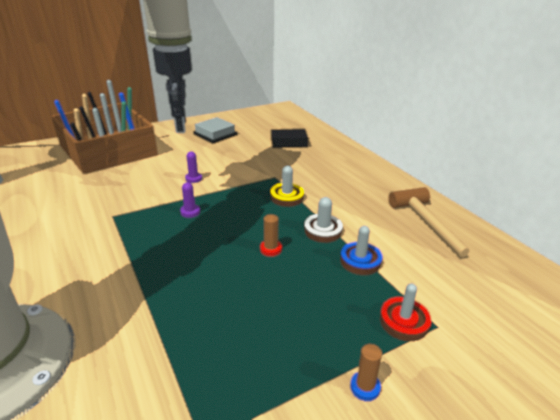

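View pics/top10.png

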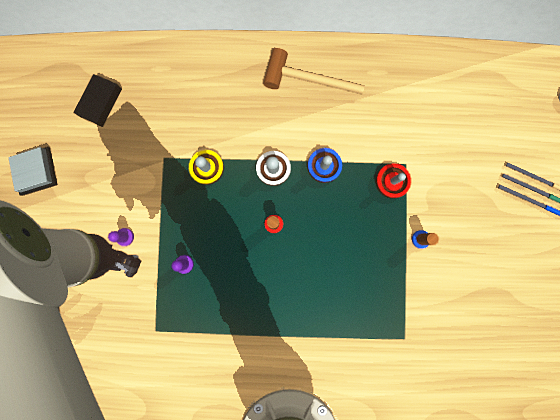

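All four punches stand centred in their own holders, with tops at about 88 mm as expected. The wooden and purple punches haven't moved, and the arm is clear of everything.

```bash
python3 -c "
from rig import ctrl
print(ctrl.finish_job())"
```

```text
the job is handed in; nothing more can be done
None
```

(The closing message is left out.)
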